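Get the striker box out from behind the carrom kit

ROBOT

A 6-joint arm with a two-finger parallel gripper is mounted at the origin on the work surface. World frame = base frame: x ahead of the robot, y to its left, z up, the work surface at z = 0. Lengths are in m, angles in rad, forces in N, time in s.
With the tool pointing down it reaches from about 0.325 to 0.9 m from the base axis. Payload 6.1 kg.
Tool frame: the origin (TCP) lies on the centre line of the jaws, within the pads' length; the fingertips stand 25 mm ahead of it and the grasp point (between the pads) lies 6 mm ahead of it (r.tip_reach is the distance from the TCP to the fingertips, in m); z points along the fingers, y is the line along which they close (so a half turn about z gives the same grasp; the last joint's range is limited). The gripper opens to 87 mm and grips with 3 to 60 N. Pads are 19 mm wide; open, the fingers measure 117 mm over their backs; the gripper's body (75 mm by 190 mm) begins 51 mm behind the grasp point.
Start: joints at [1.041, 0.22, 1.526, -0, 1.395, -0.126], TCP at [0.246, 0.575, 0.248] pointing down, gripper open.
Joint ranges: [-2.98, 2.98], [-0.91, 2.08], [0.09, 2.57], [-1.24, 4.39], [0.2, 2.65], [-2.68, 2.68]. Speed limits (rad/s): [2.57, 2.57, 3.01, 3.14, 3.14, 3.14].

INTERFACE

Orientations are given as a 3x3 rotation matrix whose columns are the frame's x, y, z axes.
In Python, from plant import r gives the robot as it stands.
- The arm moves only by the tool apply_moves, never from a script. Its argument "moves" is text: rows parted by semicolons, each of 5 numbers parted by spaces: the shift along the world's x, y, z in units of 25 mm (1.0 is 25 mm), then the turn about the world's z in units of 5 degrees (1.0 is 5 degrees), then the finger opening in mm, from 0 to 87. A call has 1 to 12 rows; each row is the pose to reach, as a shift and turn from the pose commanded when the call began; what a row does not reach only later rows make up. A row lasts 1/12 s, in which the tool goes at most 41.7 mm and 7.16 degrees, less where a joint would pass 70% of its speed; a pose out of reach is approached as far as the arm can. A call with a gripper value outside its range is refused whole. The fingers move at their own pace and stop on an object; "squeeze" is the grip in N (left out, the last holds). Time passes only in rows, so rows that repeat a pose let the fingers close. It gives the time, the measured TCP pose, the force, the opening and the grip force at its end, in the units of the state.
- r.get_state(): the state, without advancing time (a new reading comes with each control period).
- r.read_camera(name): name is "side" or "top"; returns a dict with "image" (384x512x3 uint8, red, green, blue), "z_map" (384x512 float32, m along the optical axis (not along the pixel's ray), 0 where there is no reading), "fx", "fy", "cx", "cy" (pixels), "R" (3x3) and "t" (3): a world point X has camera coordinates R X + t. Camera axes: x right, y down, z forward; pixel columns grow to the right and rows downward; lengths in m; the calibration is good to about 2 mm. A picture is of the moment at which its call begins.
- r.sign_off(): hands the job in; it is judged then, once.
The state is a dict: "time": time; "q": joint angles; "joint_vel": joint speeds; "tau": joint torques, N m; "position": TCP position; "orientation": TCP orientation; "force": force on the tool from outside, world axes, zero at the start; "moment": the same for the moment, N m; "grip_width": finger opening in m; "gripper_force": force on a finger pad.
Only numpy, scipy, OpenCV 4.12 (cv2) and the standard library are available. Lean on these libraries where they do the work, as an engineer would, in place of code of your own. Each camera call takes 0.05 s, during which the arm holds its last target. There are 200 camera calls.

TASK

The aluminium striker box is at the back of the wooden caddy, behind the two coin tubes and the powder bottle: stand those three upright together on the steel tray, and while they wait there lay the box, lid up and lengthwise, in the middle of the cork mat. Then stand each of the three back in the very well of the caddy it came from. Do not knock any of them over, and leave the bowl, the striker and the jug where they are.

Things in the scene. Friction and masses are not known exactly. Their poses are not given: they have to be found in the camera images.
- caddy: Fixed open wooden caddy, 190 (x) x 199 (y) mm, on the board, whose surface is at z = 20 mm. Origin under its centre, x away from the robot. Floor 6, walls 7 mm thick. Near side: row of 3 wells 57 x 57 mm inside, centres at x = -59.5, y = 64, 0, -64 mm, walls up to z = 34 mm. Behind the 34 mm wall one bay 112 (x) x 185 (y) mm inside, centre x = 32, y = 0 mm, outer walls up to z = 18 mm.
- black_tube: Clear tube of black carrom men with black end caps, an upright cylinder 40 mm in diameter (41 at the caps) and 112 mm high, about 0.1 kg; origin at the centre of its underside, z up. At the start it stands in one of the caddy's wells; which of the three stands in which well changes every time.
- yellow_tube: Clear tube of pale wooden carrom men with yellow end caps, an upright cylinder 40 mm in diameter (41 at the caps) and 112 mm high, about 0.1 kg; origin at the centre of its underside, z up. At the start it stands in one of the caddy's wells.
- powder_bottle: Blue powder bottle with a white band round it and a white cap: straight round body 42 mm in diameter up to 98 mm, then a cap 31 mm in diameter up to 120 mm, about 0.12 kg; origin at the centre of its underside, z up. At the start it stands in one of the caddy's wells.
- striker_box: Closed aluminium box with a small red press button on its lid, 48 (own x) by 130 (own y, its length) by 40 mm high, about 0.18 kg; origin at the centre of its underside, z up (lid up). At the start it lies in the caddy's bay, about lengthwise across the caddy, with about 30 mm free in front of it and behind it.
- steel_tray: Flat rectangular steel tray, fixed on the board on one side of the caddy (left or right changes), 250 (own x, its length) by 110 (own y) mm; origin under its centre; floor 3 mm thick, rim 3 mm thick and 10 mm high, a small loop handle at each end. It has room for the three in a row along own x.
- cork_mat: Plain brown cork mat, fixed on the board on the other side of the caddy, 180 (own x, its length) by 90 (own y) by 4 mm thick; origin under its centre, so its top is 4 mm above the origin.
- clay_bowl: Terracotta-coloured bowl, 100 mm across and 48 mm high, standing between the robot and the caddy; origin at the centre of its underside. Leave it alone.
- striker: Cream carrom striker, a disc 41 mm in diameter and 10 mm thick, lying on the board between the robot and the caddy; origin at the centre of its underside. Leave it alone.
- red_jug: Red plastic jug with a side handle, 112 mm in diameter and 160 mm high, beyond the tray or mat on the right; origin at the centre of its underside. Leave it alone.

How it is judged:
On the way, in this order (a step that is already met when the one before it is completed fails the run):
1. the two coin tubes and the powder bottle all stand upright on the floor of the steel tray at the same time (x of black_tube in the frame of steel_tray between -0.102 and 0.102 m and y of black_tube in the frame of steel_tray between -0.037 and 0.037 m and z of each of black_tube, yellow_tube, powder_bottle in the frame of steel_tray below 0.008 m and angle between each of black_tube, yellow_tube, powder_bottle's own z axis and vertical below 0.1 rad and x of yellow_tube in the frame of steel_tray between -0.102 and 0.102 m and y of yellow_tube in the frame of steel_tray between -0.037 and 0.037 m and x of powder_bottle in the frame of steel_tray between -0.102 and 0.102 m and y of powder_bottle in the frame of steel_tray between -0.037 and 0.037 m), for 0.2 s.
2. with those three still standing on the tray, the striker box lies lid up and lengthwise in the middle of the cork mat (all of step 1 and x of striker_box in the frame of cork_mat between -0.022 and 0.022 m and y of striker_box in the frame of cork_mat between -0.015 and 0.015 m and z of striker_box in the frame of cork_mat below 0.009 m and angle between striker_box's own z axis and vertical below 0.1 rad and angle between the y axis of striker_box and the x axis of cork_mat, either way round below 0.2 rad), for 0.2 s.
At the end, for the whole second after the job is handed in: Tubes and bottle upright, each in its own starting well within 15 mm of where it stood; box lid up on the cork mat, its centre within 22 mm of the mat's centre along the mat and 15 mm across, its length within 0.2 rad of the mat's; all released and at rest (distance of each of black_tube, yellow_tube, powder_bottle from where it was at the start of the episode below 0.015 m and angle between each of black_tube, yellow_tube, powder_bottle, striker_box's own z axis and vertical below 0.1 rad and x of striker_box in the frame of cork_mat between -0.022 and 0.022 m and y of striker_box in the frame of cork_mat between -0.015 and 0.015 m and z of striker_box in the frame of cork_mat below 0.009 m and angle between the y axis of striker_box and the x axis of cork_mat, either way round below 0.2 rad and linear speed of each of black_tube, yellow_tube, powder_bottle, striker_box below 0.02 m/s); the robot touches nothing.
It fails at once if a coin tube or the powder bottle is knocked over (tilted more than 0.7 rad) (angle between any of black_tube, yellow_tube, powder_bottle's own z axis and vertical above 0.7 rad).
It fails at once if the bowl, the striker or the jug is moved more than 20 mm (distance of any of clay_bowl, striker, red_jug from where it was at the start of the episode above 0.02 m).
It also fails if it takes over 131 s, if anything falls off the work surface, if the arm or the gripper's body presses on something with over 40 N, if the wrist force passes 120 N, or if a joint passes its speed limit or range.

## Working session

There is one attempt and no reset: what is moved stays moved. The work goes in short steps, Python scripts to look and compute and a tool call to move; the robot and the scene stay as the last step left them, time stands still between calls to the robot, and variables do not carry over. Pictures are saved under pics/ and viewed, at most 14 in all, crops included, and the job is handed in when it is done.

Besides the shell and the picture viewer there is one more tool, called after "Call:" in YAML: its name, and indented under it one key for each argument. apply_moves: Moves the arm, as the interface text tells. Its arguments: {"type":"object","properties":{"moves":{"type":"string"},"squeeze":{"type":"number"}},"required":["moves"]}

```bash
mkdir -p pics; ls; cat > h.py <<'E'
import numpy as np, cv2
from plant import r
def snap(n, f=None):
    c=r.read_camera(n)
    if f: cv2.imwrite('pics/'+f, cv2.cvtColor(c['image'],cv2.COLOR_RGB2BGR))
    return c
def world(c):
    z=c['z_map']; v,u=np.mgrid[:z.shape[0],:z.shape[1]]
    P=np.stack([(u-c['cx'])/c['fx']*z,(v-c['cy'])/c['fy']*z,z],-1)
    W=(P-c['t'])@c['R']; W[z<=0]=np.nan
    return W
def ray(c,u,v,h):
    d=np.array([(u-c['cx'])/c['fx'],(v-c['cy'])/c['fy'],1.])@c['R']
    o=-c['R'].T@c['t']
    return o+d*(h-o[2])/d[2]
E
python3 - <<'E'
from h import *
for n in('top','side'):
    c=snap(n,n+'0.png'); print(n,-c['R'].T@c['t'],c['R'][2],c['fx'],c['cx'],c['cy'])
s=r.get_state(); print(s['time'],s['position'],s['orientation'],s['grip_width'])
E
```

```text
pics
top [0.46924576 0.00519908 0.98414263] [ 0.07496026 -0.00987533 -0.99713762] 409.0146049455727 263.2568152865639 188.43915566734321
side [0.38105499 0.63203181 0.49697184] [ 0.20176189 -0.80653475 -0.55569222] 365.6572939826757 263.1515654650371 195.30882349817
0.1 [0.24532625 0.57426783 0.24651858] [[-9.19559664e-01  3.92949425e-01 -8.79014254e-04]
 [ 3.92950357e-01  9.19558385e-01 -1.54685705e-03]
 [ 2.00468339e-04 -1.76783632e-03 -9.99998417e-01]] 0.0874073783399553
```

View pics/top0.png

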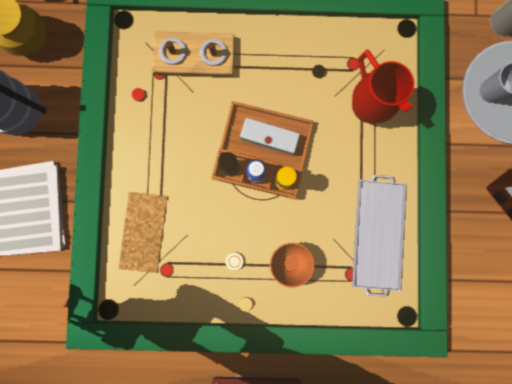

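View pics/side0.png

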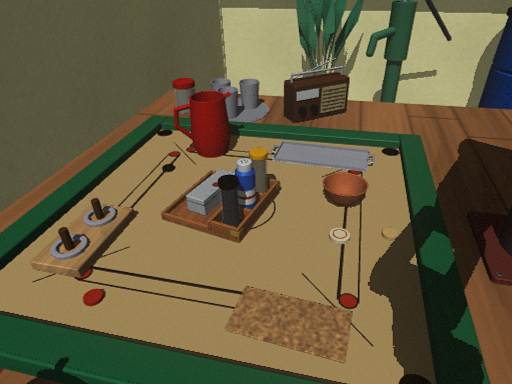

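The top view shows the caddy around (262,150). In its wells are black (229,164), bottle (256,170) and yellow (287,177), with the box at (268,135). The tray is on the right (381,235), the mat on the left (143,232), the bowl at (292,264), the striker at (234,261) and the jug at (383,93).

```bash
cat > m.py <<'E'
from h import *
c=snap('top'); W=world(c); im=c['image']; hsv=cv2.cvtColor(im,cv2.COLOR_RGB2HSV)
Z=W[...,2]
def win(m,u0,u1,v0,v1):
    k=np.zeros(m.shape,bool); k[v0:v1,u0:u1]=True; return m&k
def rect(m,h,name):
    m=cv2.morphologyEx(m.astype(np.uint8),cv2.MORPH_OPEN,np.ones((3,3)))
    k=max(cv2.findContours(m,cv2.RETR_EXTERNAL,cv2.CHAIN_APPROX_NONE)[0],key=cv2.contourArea)
    p=np.array([ray(c,*q[0],h)[:2] for q in k])*1000
    (x,y),(a,b),t=cv2.minAreaRect(p.astype(np.float32))
    if a<b: a,b,t=b,a,t+90
    zz=np.nanmedian(Z[m>0])*1000
    print(name,'ctr',round(x,1),round(y,1),'size',round(a,1),round(b,1),'long-axis deg',round((t+90)%180-90,1),'z',round(zz,1),len(k))
    return x,y,t
# things by height
for n,w in dict(black=(216,243,148,182),bottle=(243,270,155,188),yellow=(272,304,160,196)).items():
    top={'bottle':.146}.get(n,.138)
    m=win(abs(Z-top)<.008,*w); rect(m,top,n)
rect(win((hsv[...,1]<70)&(abs(Z-.066)<.012),230,310,110,160),.066,'box')
rect(win((hsv[...,1]<80)&(hsv[...,2]>90),345,415,175,296),.026,'tray')
H=hsv.astype(int)
m=win((H[...,0]<20)&(H[...,1]>90)&(H[...,2]<225),110,172,185,278); rect(m,.024,'mat')
m=win((H[...,0]<16)&(H[...,1]>100),205,320,98,202); rect(m,.04,'caddy(all)')
rect(win(Z>.045,262,325,235,295),.068,'bowl')
rect(win(Z>.1,335,430,50,130),.18,'jug')
rect(win(Z>.026,222,248,250,275),.03,'striker')
print('board z',np.nanmedian(Z[210:230,190:210]), Z[130,270],Z[164,228],Z[177,287],Z[168,257])
E
python3 m.py
```

```text
black ctr 588.3 73.7 size 37.8 37.5 long-axis deg 1.7 z 137.8 53
bottle ctr 574.1 12.9 size 29.1 28.9 long-axis deg 1.5 z 145.5 40
yellow ctr 560.1 -50.9 size 39.6 37.6 long-axis deg -88.5 z 137.6 55
box ctr 659.6 -15.4 size 129.4 50.0 long-axis deg 74.8 z 65.9 144
tray ctr 440.4 -277.4 size 281.7 114.9 long-axis deg -3.3 z 23.0 388
mat ctr 435.2 268.1 size 213.7 119.9 long-axis deg 2.4 z 23.8 287
caddy(all) ctr 631.1 -1.2 size 200.7 189.4 long-axis deg 77.9 z 27.1 313
bowl ctr 369.7 -70.7 size 96.5 95.5 long-axis deg 1.3 z 61.7 125
jug ctr 747.1 -244.4 size 137.6 115.0 long-axis deg -1.4 z 151.5 224
striker ctr 371.5 59.1 size 36.9 36.6 long-axis deg -88.4 z 30.4 50
board z 0.019825518425894268 0.06668246725348655 0.13553470123576156 0.13751400379957976 0.14485897738316542
```

```bash
python3 - <<'E'
from m import *
H=hsv.astype(int)
print('mat',H[225:240:5,135:150:7].reshape(-1,3).tolist(),'board',H[225:240:5,185:200:7].reshape(-1,3).tolist(),'leftboard',H[200:240:20,112:116:3].reshape(-1,3).tolist())
m=win((H[...,1]>80)&(H[...,2]<205)&(H[...,0]<25),112,172,185,278)
for k in (5,9):
    mm=cv2.morphologyEx(cv2.morphologyEx(m.astype(np.uint8),cv2.MORPH_CLOSE,np.ones((5,5))),cv2.MORPH_OPEN,np.ones((k,k)))
    rect(mm>0,.024,'mat')
m=win((H[...,1]<80)&(H[...,2]>90),345,415,175,296).astype(np.uint8)
rect(cv2.morphologyEx(m,cv2.MORPH_OPEN,np.ones((11,11)))>0,.03,'tray')
E
```

```text
black ctr 588.3 73.7 size 37.8 37.5 long-axis deg 1.7 z 137.8 53
bottle ctr 574.1 12.9 size 29.1 28.9 long-axis deg 1.5 z 145.6 40
yellow ctr 560.1 -50.9 size 39.6 37.6 long-axis deg -88.5 z 137.6 54
box ctr 659.6 -15.4 size 129.4 50.0 long-axis deg 74.8 z 66.0 147
tray ctr 440.4 -277.2 size 281.6 114.9 long-axis deg -3.1 z 23.0 355
mat ctr 435.2 268.1 size 213.8 119.9 long-axis deg 2.4 z 23.9 286
caddy(all) ctr 631.3 -1.4 size 200.8 188.9 long-axis deg 77.8 z 27.0 313
bowl ctr 369.7 -70.7 size 96.5 95.5 long-axis deg 1.3 z 61.8 127
jug ctr 747.3 -244.4 size 137.4 114.9 long-axis deg -1.3 z 151.7 228
striker ctr 371.5 59.1 size 36.9 36.5 long-axis deg -88.6 z 30.2 51
board z 0.02006482443658984 0.06385789746692247 0.13922705760512163 0.13644218530527713 0.14609654529030025
mat [[16, 146, 197], [16, 148, 190], [16, 148, 176], [16, 149, 183], [16, 146, 203], [16, 147, 199], [16, 146, 203], [16, 147, 186], [16, 147, 206]] board [[21, 107, 232], [21, 108, 232], [21, 107, 232], [21, 107, 232], [21, 108, 232], [21, 108, 232], [20, 112, 216], [21, 108, 233], [21, 107, 232]] leftboard [[22, 101, 235], [22, 101, 235], [22, 99, 235], [22, 100, 236]]
mat ctr 431.1 260.5 size 180.9 119.0 long-axis deg -3.1 z 24.0 253
mat ctr 432.3 266.0 size 178.0 105.3 long-axis deg -4.3 z 24.0 274
tray ctr 440.6 -276.1 size 252.3 114.4 long-axis deg -3.2 z 22.9 308
```

Call:
apply_moves:
  moves: "12.56 -25.04 0 -15.9 72;12.56 -25.04 0 -15.9 72;12.56 -25.04 0 -15.9 72;12.56 -25.04 0 -15.9 72;12.56 -25.04 0 -15.9 72;12.56 -25.04 0 -15.9 72;12.56 -25.04 0 -15.9 72;12.56 -25.04 0 -15.9 72;12.56 -25.04 0 -15.9 72;12.56 -25.04 0 -15.9 72;12.56 -25.04 0 -15.9 72;12.56 -25.04 0 -15.9 72"
  squeeze: 15

```text
time: 1.2
position: [0.4702, 0.1258, 0.2477]
orientation: [[0.225, 0.974, 0.001], [0.974, -0.225, 0.0], [0.0, 0.001, -1.0]]
force: [1.0, 0.7, -0.7]
grip_width: 0.0722
gripper_force: 0.0
```

```bash
python3 - <<'E'
from m import *
H=hsv.astype(int)
m=win((H[...,1]>128)&(H[...,0]<19),105,180,180,285)
for k in (3,7):
    mm=cv2.morphologyEx(cv2.morphologyEx(m.astype(np.uint8),cv2.MORPH_CLOSE,np.ones((3,3))),cv2.MORPH_OPEN,np.ones((k,k)))
    rect(mm>0,.024,'MAT')
s=r.get_state(); print(s['time'],s['position'],s['orientation'][:,1],s['q'])
E
```

```text
black ctr 588.3 73.7 size 37.8 37.5 long-axis deg 1.7 z 137.8 54
bottle ctr 574.1 12.9 size 29.1 28.9 long-axis deg 1.5 z 145.8 40
yellow ctr 560.1 -50.9 size 39.6 37.6 long-axis deg -88.5 z 137.8 56
box ctr 659.7 -15.5 size 129.4 49.8 long-axis deg 74.8 z 66.0 151
tray ctr 442.2 -276.8 size 279.9 116.4 long-axis deg -3.0 z 22.9 324
mat ctr 436.9 279.5 size 213.1 142.7 long-axis deg 2.4 z 603.9 301
caddy(all) ctr 630.6 -1.9 size 199.6 189.0 long-axis deg 77.7 z 27.4 312
bowl ctr 369.7 -70.7 size 96.5 95.5 long-axis deg 1.3 z 62.0 127
jug ctr 747.2 -244.4 size 137.5 115.0 long-axis deg -1.3 z 151.7 227
striker ctr 371.5 58.0 size 39.2 36.5 long-axis deg -88.6 z 30.5 51
board z 0.5797802203351148 0.06673372900951978 0.14017808768521042 0.13841477229528926 0.14685796609625484
MAT ctr 433.6 276.1 size 243.6 173.3 long-axis deg 2.3 z 603.6 423
MAT ctr 446.3 276.6 size 218.1 173.3 long-axis deg 2.3 z 603.5 345
1.25 [0.47332393 0.11936461 0.24778973] [ 0.97415347 -0.2258543   0.00385446] [ 0.08866556 -0.11385615  1.8740716  -0.00518493  1.37899072  0.31747742]
```

Call:
apply_moves:
  moves: "3.48 -6.8 0 0 72;3.48 -6.8 0 0 72;3.48 -6.8 0 0 72;3.48 -6.8 0 0 72;3.48 -6.8 0 0 72;3.48 -6.8 0 0 72;3.48 -6.8 0 0 72"

```text
time: 1.83
position: [0.5567, -0.0431, 0.247]
orientation: [[0.221, 0.975, -0.001], [0.975, -0.221, 0.001], [0.0, -0.001, -1.0]]
force: [-0.7, 1.0, -0.1]
grip_width: 0.072
gripper_force: 0.0
```

```bash
python3 - <<'E'
from m import *
H=hsv.astype(int)
m=win((H[...,1]>128)&(H[...,0]<19),105,180,180,285)
rect(m,.024,'MAT')
cv2.imwrite('pics/top1.png',cv2.cvtColor(im,cv2.COLOR_RGB2BGR))
r.read_camera('side')
s=r.get_state(); print(s['time'],s['position'],s['orientation'][:,1])
E
```

```text
black ctr 588.3 73.7 size 37.8 37.5 long-axis deg 1.7 z 137.5 53
bottle ctr 567.8 4.1 size 18.6 11.0 long-axis deg -12.5 z 145.4 22Traceback (most recent call last):
  File "<stdin>", line 1, in <module>
  File "m.py", line 18, in <module>
    m=win(abs(Z-top)<.008,*w); rect(m,top,n)
                               ~~~~^^^^^^^^^
  File "m.py", line 8, in rect
    k=max(cv2.findContours(m,cv2.RETR_EXTERNAL,cv2.CHAIN_APPROX_NONE)[0],key=cv2.contourArea)
ValueError: max() iterable argument is empty
```

```bash
cat > st.py <<'E'
from h import *
s=r.get_state(); R=s['orientation']; print(s['time'],np.round(s['position']*1000 if isinstance(s['position'],np.ndarray) else np.array(s['position'])*1000,1),'yaw',np.degrees(np.arctan2(R[1][1],R[0][1])).round(2),'w',s['grip_width'],'gf',s['gripper_force'],np.round(s['force'],1))
E
cat > mat.py <<'E'
from h import *
import re
src=open('m.py').read().split('# things')[0]; exec(src)
H=hsv.astype(int)
rect(win((H[...,1]>128)&(H[...,0]<19),105,180,180,285),.024,'MAT')
cv2.imwrite('pics/top1.png',cv2.cvtColor(im,cv2.COLOR_RGB2BGR))
E
python3 mat.py; python3 st.py
```

```text
MAT ctr 416.1 274.2 size 143.5 87.4 long-axis deg -3.6 z 23.8 321
1.9333 [556.2 -41.3 247.1] yaw -12.61 w 0.07184553503840577 gf 0.0 [-0.3  0.2 -0. ]
```

View pics/top1.png

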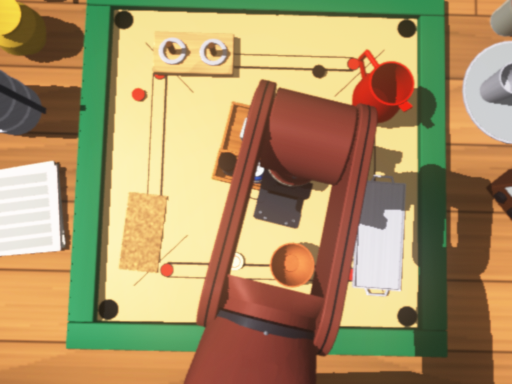

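The mat spans (127,193), (166,197), (157,270), (120,270) and the arm is above the caddy. Next I centre on yellow, descend and grip.

Call:
apply_moves:
  moves: "0.16 -0.38 0 0 72;0.16 -0.38 0 0 72;0.16 -0.38 -1.5 0 72;0.16 -0.38 -3 0 72;0.16 -0.38 -4.5 0 72;0.16 -0.38 -5.44 0 72;0.16 -0.38 -5.44 0 72;0.16 -0.38 -5.44 0 30;0.16 -0.38 -5.44 0 30;0.16 -0.38 -5.44 0 30;0.16 -0.38 -5.44 0 30;0.16 -0.38 -5.44 0 30"
  squeeze: 15

```text
time: 2.93
position: [0.562, -0.0519, 0.1135]
orientation: [[0.219, 0.976, 0.003], [0.976, -0.219, -0.001], [-0.0, 0.003, -1.0]]
force: [1.3, -0.7, -0.1]
grip_width: 0.0462
gripper_force: 0.0
```

```bash
python3 st.py
```

```text
2.9333 [562.  -51.9 113.5] yaw -12.63 w 0.04623474873850369 gf 0.0 [ 1.3 -0.7 -0.1]
```

Call:
apply_moves:
  moves: "0 0 0 0 30;0 0 0 0 30;0 0 0 0 30;0 0 0 0 30"

```text
time: 3.27
position: [0.5616, -0.0519, 0.1128]
orientation: [[0.219, 0.976, 0.002], [0.976, -0.219, -0.0], [0.0, 0.002, -1.0]]
force: [0.1, 1.0, 5.6]
grip_width: 0.0394
gripper_force: 15.0
```

Call:
apply_moves:
  moves: "0 0 1 0 30;0 0 2.2 0 30;0 0 3.5 0 30;0 0 4.5 -1 30;-0.3 -1.3 5 -2.2 30;-0.6 -2.6 5 -3.5 30;-0.9 -3.9 5 -4.8 30;-1.2 -5.3 5 -6 30;-1.5 -6.6 5 -7.2 30;-1.8 -7.9 5 -8.2 30;-2.09 -9.17 5 -9 30;-2.09 -9.17 5 -9 30"

```text
time: 4.27
position: [0.5066, -0.2862, 0.2361]
orientation: [[0.849, 0.528, -0.001], [0.528, -0.849, -0.002], [-0.002, 0.001, -1.0]]
force: [-0.5, 0.0, -1.3]
grip_width: 0.0399
gripper_force: 15.0
```

```bash
sleep 0; python3 -c "
from h import *
snap('side');snap('top')"; python3 st.py
```

```text
4.3667 [ 507.7 -281.9  235.9] yaw -57.76 w 0.03927017198893136 gf 15.000019816216081 [ 0.3  0.6 -1.1]
```

Call:
apply_moves:
  moves: "0 0 -1.4 0 30;0 0 -2.8 0 30;0 0 -4 0 30;0 0 -4.8 0 30;0 0 -5.1 0 30;0 0 -5.1 0 30;0 0 -5.1 0 30;0 0 -5.1 0 62;0 0 -5.1 0 62;0 0 -5.1 0 62;0 0 -5.1 0 62;0 0 -5.1 0 62"

```text
time: 5.37
position: [0.5087, -0.2811, 0.1094]
orientation: [[0.845, 0.535, 0.001], [0.535, -0.845, -0.0], [0.0, 0.001, -1.0]]
force: [-0.1, 0.5, 0.2]
grip_width: 0.0597
gripper_force: 0.0
```

```bash
python3 st.py
```

```text
5.3667 [ 508.7 -281.1  109.4] yaw -57.63 w 0.05966450045709952 gf 0.0 [-0.1  0.5  0.2]
```

Call:
apply_moves:
  moves: "0 0 1.4 0 66;0 0 2.8 0 72;0.3 1.4 4.2 1.1 72;0.6 2.8 5 2.2 72;0.95 4.2 5 3.3 72;1.3 5.6 5 4.4 72;1.6 7.1 5 5.5 72;1.9 8.5 5 6.6 72;2.25 9.9 5 7.7 72;2.5 11.2 5 8.6 72;2.64 11.7 5 9 72;2.64 11.7 5 9 72"

```text
time: 6.37
position: [0.5749, 0.0144, 0.2342]
orientation: [[0.214, 0.977, 0.0], [0.977, -0.214, 0.001], [0.001, 0.0, -1.0]]
force: [-0.3, 0.3, -0.7]
grip_width: 0.0725
gripper_force: 0.0
```

Call:
apply_moves:
  moves: "0 0 0 0 72;0 0 -1.4 0 72;0 0 -2.8 0 72;0 0 -4.2 0 62;0 0 -5 0 52;0 0 -5 0 30;0 0 -5 0 30;0 0 -5 0 30;0 0 -5 0 30;0 0 -5 0 30;0 0 -5 0 30;0 0 -5 0 30"

```text
time: 7.37
position: [0.5761, 0.0112, 0.1113]
orientation: [[0.219, 0.976, 0.004], [0.976, -0.219, -0.001], [0.0, 0.004, -1.0]]
force: [-0.8, 0.2, 7.7]
grip_width: 0.0415
gripper_force: 15.1
```

```bash
python3 st.py; python3 -c "
from h import *
snap('side','s2.png')"
```

```text
7.3667 [576.1  11.2 111.3] yaw -12.63 w 0.04154984879703376 gf 15.07870892403199 [-0.8  0.2  7.7]
```

View pics/s2.png

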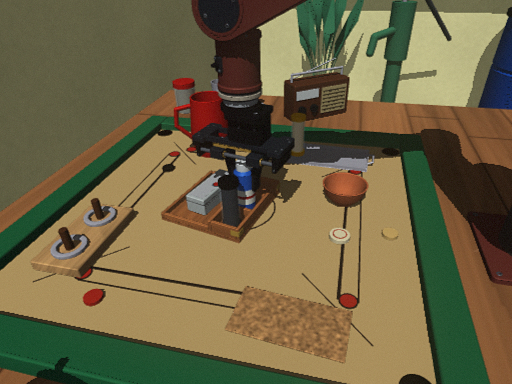

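The side view shows yellow standing on the tray at (298,135) and the bottle held at (243,185).

Call:
apply_moves:
  moves: "0 0 1.2 0 30;0 0 2.6 0 30;0 0 4 0 30;-0.6 -1.3 5 -1.2 30;-1.2 -2.7 5 -2.4 30;-1.85 -4.1 5 -3.6 30;-2.5 -5.5 5 -4.8 30;-3.15 -6.9 5 -6 30;-3.8 -8.3 5 -7.2 30;-4.45 -9.7 5 -8.2 30;-5.0 -10.9 5 -9 30;-5.34 -11.56 5 -9 30"

```text
time: 8.42
position: [0.4393, -0.2803, 0.2344]
orientation: [[0.848, 0.53, -0.0], [0.53, -0.848, -0.001], [-0.001, 0.001, -1.0]]
force: [0.2, 0.2, -2.1]
grip_width: 0.0417
gripper_force: 15.0
```

Call:
apply_moves:
  moves: "0 0 0 0 30;0 0 0 0 30;0 0 -1.4 0 30;0 0 -2.8 0 30;0 0 -4 0 30;0 0 -4.8 0 30;0 0 -5.1 0 30;0 0 -5.1 0 30;0 0 -5.1 0 58;0 0 -5.1 0 58;0 0 -5.1 0 58;0 0 -5.1 0 58"

```text
time: 9.42
position: [0.4416, -0.2776, 0.1073]
orientation: [[0.844, 0.536, 0.001], [0.536, -0.844, -0.001], [0.0, 0.002, -1.0]]
force: [-0.3, -0.1, 1.2]
grip_width: 0.0561
gripper_force: 0.0
```

```bash
python3 st.py
```

```text
9.4167 [ 441.6 -277.6  107.3] yaw -57.61 w 0.05609211706998252 gf 0.0 [-0.3 -0.1  1.2]
```

Call:
apply_moves:
  moves: "0 0 1.4 0 60;0 0 2.8 0 64;0 0 4.2 0 72;0.6 1.4 5 0 72;1.2 2.8 5 1 72;1.8 4.2 5 2.2 72;2.4 5.6 5 3.4 72;3.0 7.0 5 4.6 72;3.6 8.4 5 5.8 72;4.2 9.8 5 7 72;4.8 11.2 5 8.2 72;5.3 12.5 5 9 72"

```text
time: 10.42
position: [0.5743, 0.0372, 0.2322]
orientation: [[0.213, 0.977, 0.001], [0.977, -0.213, 0.0], [0.0, 0.001, -1.0]]
force: [0.8, -0.2, -0.5]
grip_width: 0.0719
gripper_force: 0.0
```

Call:
apply_moves:
  moves: "0.4 1 0 0 72;0.61 1.5 0 0 72;0.61 1.5 0 0 72;0.61 1.5 -1.4 0 72;0.61 1.5 -2.8 0 66;0.61 1.5 -4.2 0 58;0.61 1.5 -4.8 0 50;0.61 1.5 -4.8 0 30;0.61 1.5 -4.8 0 30;0.61 1.5 -4.8 0 30;0.61 1.5 -4.8 0 30;0.61 1.5 -4.8 0 30"

```text
time: 11.42
position: [0.59, 0.0722, 0.1136]
orientation: [[0.219, 0.976, 0.003], [0.976, -0.219, -0.0], [0.001, 0.003, -1.0]]
force: [-0.2, -1.0, -1.5]
grip_width: 0.0395
gripper_force: 15.0
```

```bash
python3 st.py
```

```text
11.4167 [590.   72.2 113.6] yaw -12.65 w 0.03954168536152159 gf 14.988682859111577 [-0.2 -1.  -1.5]
```

Call:
apply_moves:
  moves: "0 0 1.2 0 30;0 0 2.6 0 30;0 0 4 0 30;-0.7 -1.1 5 0 30;-1.5 -2.4 5.4 -1.2 30;-2.3 -3.7 5.4 -2.4 30;-3.1 -5 5.4 -3.6 30;-3.9 -6.3 5.4 -4.8 30;-4.7 -7.6 5.4 -6 30;-5.5 -8.9 5.4 -7.2 30;-6.3 -10.2 5.4 -8.2 30;-7.1 -11.5 5.4 -9 30"

```text
time: 12.42
position: [0.4103, -0.2164, 0.2479]
orientation: [[0.847, 0.532, 0.002], [0.532, -0.847, -0.002], [0.001, 0.003, -1.0]]
force: [0.6, -0.7, -2.0]
grip_width: 0.0398
gripper_force: 15.0
```

Call:
apply_moves:
  moves: "-0.8 -1.3 0 0 30;-1.51 -2.36 0 0 30;-1.51 -2.36 0 0 30;-1.51 -2.36 -1.4 0 30;-1.51 -2.36 -2.8 0 30;-1.51 -2.36 -4.2 0 30;-1.51 -2.36 -5.2 0 30;-1.51 -2.36 -5.5 0 30;-1.51 -2.36 -5.5 0 30;-1.51 -2.36 -5.5 0 58;-1.51 -2.36 -5.5 0 58;-1.51 -2.36 -5.5 0 58"

```text
time: 13.42
position: [0.3744, -0.2745, 0.1104]
orientation: [[0.844, 0.536, 0.002], [0.536, -0.844, -0.002], [0.001, 0.003, -1.0]]
force: [0.2, -1.0, -1.1]
grip_width: 0.0523
gripper_force: 0.0
```

Call:
apply_moves:
  moves: "0 0 0 0 58;0 0 0 0 58"

```text
time: 13.58
position: [0.3739, -0.2742, 0.1098]
orientation: [[0.845, 0.535, 0.001], [0.535, -0.845, -0.001], [0.0, 0.001, -1.0]]
force: [0.3, -0.7, -0.0]
grip_width: 0.0567
gripper_force: 0.0
```

```bash
python3 st.py;  python3 -c "
from h import *
snap('side','s3.png')"
```

```text
13.5833 [ 373.9 -274.2  109.8] yaw -57.63 w 0.056740036481858734 gf 0.0 [ 0.3 -0.7 -0. ]
```

View pics/s3.png

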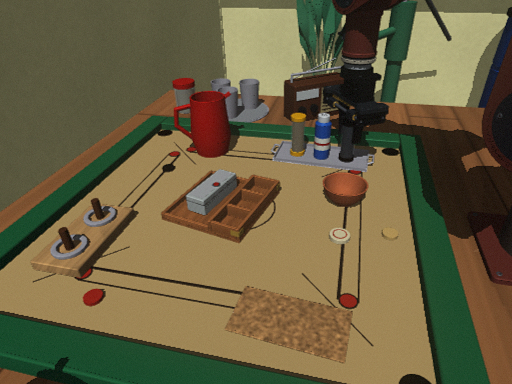

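The side view shows yellow (298,135), bottle (322,138) and black (347,140) upright on the tray. The mat is clear, so I measure it and the box now.

```bash
cat > mat.py <<'E'
from h import *
exec(open('m.py').read().split('# things')[0])
H=hsv.astype(int)
m=win(((H[...,1]>125)&(H[...,0]<19)),100,185,180,290)
m=cv2.morphologyEx(m.astype(np.uint8),cv2.MORPH_CLOSE,np.ones((5,5)))
m=cv2.morphologyEx(m,cv2.MORPH_OPEN,np.ones((9,9)))>0
rect(m,.024,'MAT')
rect(win((hsv[...,1]<70)&(abs(Z-.066)<.012),230,310,110,160),.066,'box')
cs=snap('side'); 
G=np.zeros(m.shape,np.uint8); hs=cv2.cvtColor(cs['image'],cv2.COLOR_RGB2HSV).astype(int)
ms=(hs[...,1]>125)&(hs[...,0]<19); ms=win(ms,215,365,280,362).astype(np.uint8)
ms=cv2.morphologyEx(cv2.morphologyEx(ms,cv2.MORPH_CLOSE,np.ones((5,5))),cv2.MORPH_OPEN,np.ones((9,9)))
c=cs; Z=world(cs)[...,2]; rect(ms>0,.024,'MAT side')
o=np.hstack([cv2.cvtColor(im,cv2.COLOR_RGB2BGR)[170:300,90:200]]); o[m[170:300,90:200]^cv2.erode(m.astype(np.uint8),np.ones((3,3))).astype(bool)[170:300,90:200]]=(255,0,0)
cv2.imwrite('pics/mat.png',cv2.resize(o,None,fx=4,fy=4))
E
python3 mat.py
```

```text
MAT ctr 430.0 265.7 size 187.6 118.6 long-axis deg 1.5 z 23.9 250
box ctr 659.8 -15.5 size 129.3 49.9 long-axis deg 75.0 z 65.9 143
MAT side ctr 432.2 257.2 size 187.8 125.5 long-axis deg -4.5 z 24.5 353
```

View pics/mat.png

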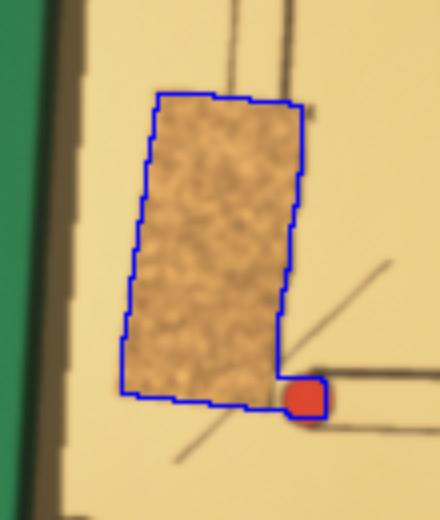

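The outline is the mat plus the red dot at crop (305,400). I drop the dot by its hue.

```bash
sed -i 's/(H\[...,0\]<19)/(H[...,0]<19)\&(H[...,0]>11)/; s/(hs\[...,0\]<19)/(hs[...,0]<19)\&(hs[...,0]>11)/; s/np.ones((9,9))/np.ones((13,13))/g' mat.py; python3 mat.py
python3 -c "
from h import *
c=snap('top')
p=np.array([ray(c,*q,.024)[:2]*1000 for q in [(129.2,193.2),(165.7,196.2),(157.8,272),(120.5,268.2)]]);print(p.round(1),p.mean(0),np.degrees(np.arctan2(*((p[0]+p[1]-p[2]-p[3])[::-1]))))"; python3 st.py
```

```text
MAT ctr 433.2 273.6 size 179.8 93.8 long-axis deg -3.5 z 24.0 225
box ctr 659.7 -15.5 size 129.5 49.6 long-axis deg 74.7 z 65.9 147
MAT side ctr 434.4 273.1 size 183.0 93.1 long-axis deg -4.7 z 24.5 314
[[522.3 309.4]
 [517.4 223.9]
 [341.6 234.7]
 [348.2 321. ]] [432.35817374 272.24043478] -3.6485552004427486
13.8833 [ 373.5 -274.   109.1] yaw -57.64 w 0.057920518441191046 gf 0.0 [ 0.1 -0.   0.1]
```

Call:
apply_moves:
  moves: "0 0 1.4 0 60;0 0 2.8 0 62;0 0 4.2 0 64;1.1 1.0 5 1 64;2.2 2.0 5 2 64;3.3 3.0 5 3.1 64;4.4 4.0 5 4.2 64;5.5 5.0 5 5.3 64;6.6 5.95 5 6.4 64;7.7 6.9 5 7.4 64;8.8 7.9 5 8.48 64;9.9 8.9 5 8.48 64"

```text
time: 14.88
position: [0.6221, -0.05, 0.2338]
orientation: [[0.258, 0.966, -0.0], [0.966, -0.258, -0.0], [-0.0, -0.0, -1.0]]
force: [0.5, -1.0, 0.7]
grip_width: 0.0639
gripper_force: 0.0
```

Call:
apply_moves:
  moves: "0.9 0.8 0 0 66;1.57 1.42 0 0 66;1.57 1.42 0 0 66;1.57 1.42 -1.4 0 66;1.57 1.42 -2.8 0 66;1.57 1.42 -2.8 0 66;1.57 1.42 -2.8 0 66"

```text
time: 15.47
position: [0.6578, -0.0162, 0.1614]
orientation: [[0.263, 0.965, -0.007], [0.965, -0.263, 0.001], [-0.001, -0.006, -1.0]]
force: [-0.5, -0.4, 1.0]
grip_width: 0.0659
gripper_force: 0.0
```

```bash
python3 st.py;  python3 -c "
from h import *
snap('side','s4.png')"; python3 st.py
```

```text
15.4667 [657.8 -16.2 161.4] yaw -15.26 w 0.06592340407914847 gf 0.0 [-0.5 -0.4  1. ]
15.5167 [659.7 -16.4 164.3] yaw -15.27 w 0.06592884096916028 gf 0.0 [ 0.7 -0.7  1. ]
```

View pics/s4.png

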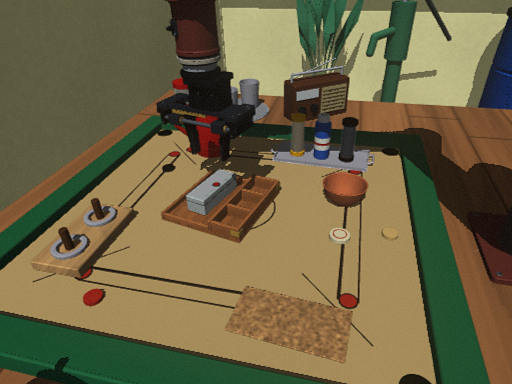

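The arm hovers over the box at (212,190), and all three still stand on the tray. Next I descend and grip.

Call:
apply_moves:
  moves: "0 0.03 -1.2 0 64;0 0.03 -2.4 0 64;0 0.03 -3.4 0 64;0 0.03 -4.1 0 64;0 0.03 -4.1 0 64;0 0.03 -4.1 0 64;0 0.03 -4.1 0 40;0 0.03 -4.1 0 40;0 0.03 -4.1 0 40;0 0.03 -4.1 0 40;0 0.03 -4.1 0 40;0 0.03 -4.1 0 40"
  squeeze: 25

```text
time: 16.52
position: [0.6617, -0.0155, 0.0638]
orientation: [[0.263, 0.965, 0.003], [0.965, -0.263, -0.001], [0.0, 0.004, -1.0]]
force: [-1.0, -0.4, 6.2]
grip_width: 0.0479
gripper_force: 25.0
```

```bash
python3 st.py
```

```text
16.5167 [661.7 -15.5  63.8] yaw -15.23 w 0.04785324902887398 gf 24.991783413570374 [-1.  -0.4  6.2]
```

Call:
apply_moves:
  moves: "0 0 1.2 0 40;0 0 2.5 0 40;0 0 4 0 40;-0.8 1 4 -1.4 40;-1.7 2.2 4 -2.8 40;-2.6 3.4 4 -4.2 40;-3.5 4.6 4 -5.6 40;-4.5 5.8 4 -7 40;-5.5 7 4 -8.4 40;-6.4 8.2 4 -9.8 40;-7.3 9.4 4 -11.2 40;-8.2 10.6 4 -12.6 40"

```text
time: 17.52
position: [0.4551, 0.2489, 0.1615]
orientation: [[0.978, 0.207, -0.0], [0.207, -0.978, -0.0], [-0.0, -0.0, -1.0]]
force: [0.8, 0.2, -1.8]
grip_width: 0.0478
gripper_force: 25.0
```

Call:
apply_moves:
  moves: "-0.86 0.95 0 -1.4 40;-0.86 0.95 0 -2.8 40;-0.86 0.95 0 -3.1 40;-0.86 0.95 0 -3.1 40;-0.86 0.95 0 -3.1 40;-0.86 0.95 -1 -3.1 40"

```text
time: 18.02
position: [0.439, 0.2729, 0.1412]
orientation: [[0.998, -0.054, 0.009], [-0.054, -0.999, 0.004], [0.009, -0.004, -1.0]]
force: [1.9, 1.2, -1.6]
grip_width: 0.0478
gripper_force: 25.0
```

```bash
python3 - <<'E'
from h import *
exec(open('m.py').read().split('# things')[0])
snap('side','s5.png')
E
python3 st.py
```

```text
18.1167 [433.2 270.2 133.5] yaw -93.17 w 0.04816870201562056 gf 24.991155029274523 [-1.  -1.2 -2.9]
```

View pics/s5.png

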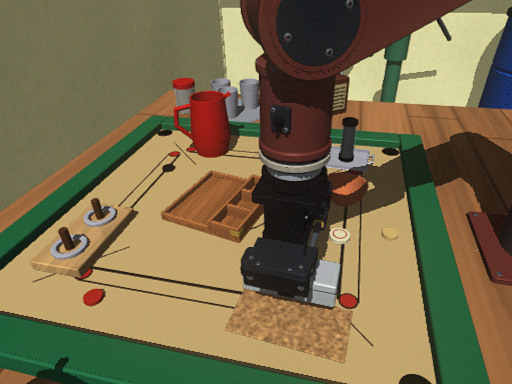

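The box is held lengthwise above the mat at (290,285). Next I lower and release it.

Call:
apply_moves:
  moves: "0 0.04 -0.8 0 40;0 0.04 -1.6 0 40;0 0.04 -2.4 0 40;0 0.04 -2.8 0 40;0 0.04 -3.05 0 40;0 0.04 -3.05 0 40;0 0.04 -3.05 0 40;0 0.04 -3.05 0 64;0 0.04 -3.05 0 64;0 0.04 -3.05 0 64;0 0.04 -3.05 0 64;0 0.04 -3.05 0 64"

```text
time: 19.12
position: [0.4355, 0.2727, 0.0606]
orientation: [[0.998, -0.056, 0.001], [-0.056, -0.998, 0.0], [0.0, -0.0, -1.0]]
force: [-0.5, 0.3, -0.5]
grip_width: 0.0632
gripper_force: 0.0
```

```bash
python3 st.py
```

```text
19.1167 [435.5 272.7  60.6] yaw -93.18 w 0.06323749920798781 gf 0.0 [-0.5  0.3 -0.5]
```

Call:
apply_moves:
  moves: "0 0 1.2 0 64;0 0 2.6 0 64;0 0 4 0 64;0 0 5.4 0 64;0 -1 6.9 0 64;0 -2.5 6.9 1 64;0 -4 6.9 2 64;0 -5.5 6.9 3 64;0 -7 6.9 4 64;0 -8.5 6.9 5 64;0 -10 6.9 6 64;0 -11.5 6.9 7.1 64"

```text
time: 20.12
position: [0.435, -0.0166, 0.2331]
orientation: [[0.843, 0.538, 0.001], [0.538, -0.843, -0.0], [0.001, 0.001, -1.0]]
force: [0.8, 0.4, 0.0]
grip_width: 0.0636
gripper_force: 0.0
```

Call:
apply_moves:
  moves: "-0.3 -1.5 0 0 64;-0.6 -3 0 0 64;-0.9 -4.5 0 0 64;-1.2 -6 0 0 64;-1.5 -7.5 0 0 64;-2 -9 0 0 64;-2.46 -10.3 0 0 64;-2.46 -10.3 0 0 64;-2.46 -10.3 0 0 64"

```text
time: 20.87
position: [0.3731, -0.2737, 0.2327]
orientation: [[0.847, 0.531, -0.0], [0.531, -0.847, 0.0], [0.0, -0.0, -1.0]]
force: [-0.0, 0.4, 0.4]
grip_width: 0.0643
gripper_force: 0.0
```

```bash
python3 - <<'E'
from h import *
exec(open('m.py').read().split('# things')[0])
rect(win((abs(Z-.064)<.01),105,185,180,290),.064,'box')
cs=snap('side','s6.png'); Ws=world(cs)
for n,h,w in (('yellow',.135,(280,312,100,160)),('bottle',.143,(312,334,105,160)),('black',.135,(335,362,110,160))):
    m=win((abs(Ws[...,2]-h)<.004),*w)|win((abs(Z-h)<.006),345,415,150,300)&False
    print(n,m.sum(),np.nanmean(Ws[m],0).round(3))
cv2.imwrite('pics/t6.png',cv2.cvtColor(im,cv2.COLOR_RGB2BGR))
E
python3 st.py
```

```text
box ctr 434.5 271.0 size 129.5 49.7 long-axis deg -3.3 z 64.3 159
yellow 93 [ 0.508 -0.276  0.135]
bottle 59 [ 0.442 -0.272  0.143]
black 98 [ 0.374 -0.27   0.135]
20.9667 [ 373.9 -271.7  232.6] yaw -57.7 w 0.0640037859068223 gf 0.0 [ 0.2 -0.1 -1.3]
```

View pics/s6.png

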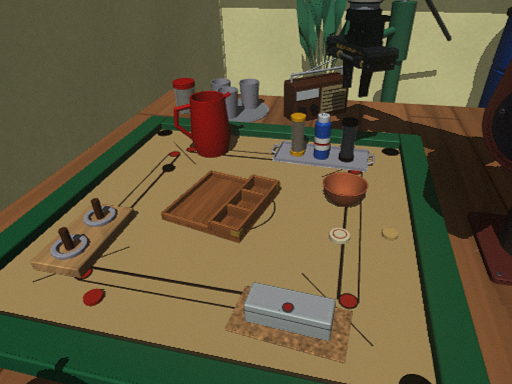

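The box lies lengthwise on the mat at (290,310), within 2 mm of its centre, and the three stand on the tray. Black goes back first.

Call:
apply_moves:
  moves: "0 0 -1.4 0 64;0 0 -2.8 0 64;0 0 -4.2 0 60;0 0 -4.92 0 54;0 0 -4.92 0 48;0 0 -4.92 0 30;0 0 -4.92 0 30;0 0 -4.92 0 30;0 0 -4.92 0 30;0 0 -4.92 0 30;0 0 -4.92 0 30;0 0 -4.92 0 30"
  squeeze: 15

```text
time: 21.97
position: [0.375, -0.2733, 0.1117]
orientation: [[0.845, 0.534, 0.003], [0.534, -0.845, -0.002], [0.001, 0.003, -1.0]]
force: [1.6, 1.3, 6.9]
grip_width: 0.0395
gripper_force: 15.0
```

```bash
python3 st.py
```

```text
21.9667 [ 375.  -273.3  111.7] yaw -57.7 w 0.03952587135423457 gf 15.001360662281513 [1.6 1.3 6.9]
```

Call:
apply_moves:
  moves: "0 0 1.4 0 30;0 0 2.8 0 30;0 0 4.2 0 30;0.7 1.1 5.4 0 30;1.5 2.4 5.4 1.2 30;2.3 3.7 5.4 2.4 30;3.1 5 5.4 3.6 30;3.9 6.3 5.4 4.8 30;4.7 7.6 5.4 6 30;5.5 8.9 5.4 7.2 30;6.3 10.2 5.4 8.2 30;7.1 11.5 5.4 9 30"

```text
time: 22.97
position: [0.552, 0.0168, 0.2451]
orientation: [[0.215, 0.977, 0.0], [0.977, -0.215, -0.0], [-0.0, 0.001, -1.0]]
force: [0.4, -1.0, -1.6]
grip_width: 0.0392
gripper_force: 15.0
```

Call:
apply_moves:
  moves: "0.8 1.3 0 0 30;1.51 2.39 0 0 30;1.51 2.39 0 0 30;1.51 2.39 0 0 30;1.51 2.39 0 0 30;1.51 2.39 0 0 30"

```text
time: 23.47
position: [0.5886, 0.0739, 0.2447]
orientation: [[0.221, 0.975, -0.001], [0.975, -0.221, -0.0], [-0.001, -0.0, -1.0]]
force: [0.4, 0.0, -0.8]
grip_width: 0.04
gripper_force: 15.0
```

```bash
python3 -c "
from h import *
snap('side')"; python3 st.py
```

```text
23.5167 [588.7  73.8 244.9] yaw -12.76 w 0.03988706078630354 gf 14.999449043534696 [-0.1 -0.5 -1.1]
```

Call:
apply_moves:
  moves: "0 0 -1.4 0 30;0 0 -2.8 0 30;0 0 -4 0 30;0 0 -4.8 0 30;0 0 -5.24 0 30;0 0 -5.24 0 30;0 0 -5.24 0 30;0 0 -5.24 0 62;0 0 -5.24 0 62;0 0 -5.24 0 62;0 0 -5.24 0 62;0 0 -5.24 0 62"

```text
time: 24.52
position: [0.5894, 0.0748, 0.1143]
orientation: [[0.22, 0.976, 0.001], [0.976, -0.22, 0.0], [0.0, 0.001, -1.0]]
force: [0.5, -0.6, -0.2]
grip_width: 0.0602
gripper_force: 0.0
```

```bash
python3 st.py
```

```text
24.5167 [589.4  74.8 114.3] yaw -12.69 w 0.060189926383429945 gf 0.0 [ 0.5 -0.6 -0.2]
```

Call:
apply_moves:
  moves: "0 0 1.4 0 62;0 0 2.8 0 64;0 0 4.2 0 64;-0.6 -1.4 5 0 64;-1.2 -2.8 5 -1 64;-1.8 -4.2 5 -2.2 64;-2.4 -5.6 5 -3.4 64;-3.0 -7.0 5 -4.6 64;-3.6 -8.4 5 -5.8 64;-4.2 -9.8 5 -7 64;-4.8 -11.2 5 -8.2 64;-5.3 -12.5 5 -9 64"

```text
time: 25.52
position: [0.4554, -0.2394, 0.2392]
orientation: [[0.848, 0.53, 0.001], [0.53, -0.848, -0.001], [0.0, 0.001, -1.0]]
force: [0.8, -0.8, -0.4]
grip_width: 0.0641
gripper_force: 0.0
```

Call:
apply_moves:
  moves: "-0.4 -1 0 0 64;-0.61 -1.5 0 0 64;-0.61 -1.5 0 0 64;-0.61 -1.5 0 0 64;-0.61 -1.5 -1.4 0 64;-0.61 -1.5 -2.8 0 64;-0.61 -1.5 -4.2 0 62;-0.61 -1.5 -5.2 0 56;-0.61 -1.5 -5.2 0 30;-0.61 -1.5 -5.2 0 30;-0.61 -1.5 -5.2 0 30;-0.61 -1.5 -5.2 0 30"

```text
time: 26.52
position: [0.443, -0.2759, 0.1113]
orientation: [[0.845, 0.535, 0.003], [0.535, -0.845, -0.003], [0.001, 0.004, -1.0]]
force: [0.6, 0.1, -1.0]
grip_width: 0.0417
gripper_force: 15.0
```

Call:
apply_moves:
  moves: "0 0 0 0 30;0 0 0 0 30;0 0 0 0 30;0 0 0 0 30"

```text
time: 26.85
position: [0.4425, -0.276, 0.1108]
orientation: [[0.845, 0.534, 0.003], [0.534, -0.845, -0.002], [0.001, 0.003, -1.0]]
force: [-1.2, 2.3, 7.6]
grip_width: 0.0414
gripper_force: 15.0
```

```bash
python3 st.py
```

```text
26.85 [ 442.5 -276.   110.8] yaw -57.69 w 0.04143009004793178 gf 14.975530378287658 [-1.2  2.3  7.6]
```

Call:
apply_moves:
  moves: "0 0 1.2 0 30;0 0 2.6 0 30;0 0 4 0 30;0.6 1.3 5 0 30;1.2 2.7 5 1.2 30;1.85 4.1 5 2.4 30;2.5 5.5 5 3.6 30;3.15 6.9 5 4.8 30;3.8 8.3 5 6 30;4.45 9.7 5 7.2 30;5.0 10.9 5 8.2 30;5.34 11.56 5 9 30"

```text
time: 27.85
position: [0.5756, 0.0173, 0.2341]
orientation: [[0.213, 0.977, 0.001], [0.977, -0.213, 0.001], [0.001, 0.001, -1.0]]
force: [0.4, -0.2, -1.2]
grip_width: 0.0416
gripper_force: 15.0
```

Call:
apply_moves:
  moves: "0 0 0 0 30;0 0 0 0 30;0 0 0 0 30"

```text
time: 28.1
position: [0.5744, 0.0133, 0.2337]
orientation: [[0.221, 0.975, -0.001], [0.975, -0.221, -0.0], [-0.001, -0.001, -1.0]]
force: [-0.2, -0.8, -1.5]
grip_width: 0.0415
gripper_force: 15.0
```

```bash
python3 -c "
from h import *
snap('side')"; python3 st.py
```

```text
28.15 [574.4  12.9 233.7] yaw -12.79 w 0.04130489737361238 gf 14.979320343118161 [-0.  -0.1 -0.7]
```

Call:
apply_moves:
  moves: "0 0 -1.4 0 30;0 0 -2.8 0 30;0 0 -3.8 0 30;0 0 -4.5 0 30;0 0 -4.84 0 30;0 0 -4.84 0 30;0 0 -4.84 0 30;0 0 -4.84 0 62;0 0 -4.84 0 62;0 0 -4.84 0 62;0 0 -4.84 0 62;0 0 -4.84 0 62"

```text
time: 29.15
position: [0.5751, 0.0138, 0.1132]
orientation: [[0.22, 0.976, 0.001], [0.976, -0.22, -0.0], [0.0, 0.001, -1.0]]
force: [0.6, -0.5, 0.3]
grip_width: 0.0605
gripper_force: 0.0
```

```bash
python3 st.py
```

```text
29.15 [575.1  13.8 113.2] yaw -12.69 w 0.060517651868811875 gf 0.0 [ 0.6 -0.5  0.3]
```

Call:
apply_moves:
  moves: "0 0 1.4 0 62;0 0 2.8 0 64;0 0 4.2 0 64;-0.3 -1.4 5 -1.1 64;-0.65 -2.8 5 -2.2 64;-0.95 -4.2 5 -3.3 64;-1.3 -5.6 5 -4.4 64;-1.6 -7.1 5 -5.5 64;-1.9 -8.5 5 -6.6 64;-2.25 -9.9 5 -7.7 64;-2.5 -11.2 5 -8.6 64;-2.64 -11.7 5 -9 64"

```text
time: 30.15
position: [0.5077, -0.2826, 0.238]
orientation: [[0.849, 0.529, 0.0], [0.529, -0.849, -0.002], [-0.001, 0.002, -1.0]]
force: [-0.3, 0.4, 0.4]
grip_width: 0.0643
gripper_force: 0.0
```

Call:
apply_moves:
  moves: "0 0 0 0 64;0 0 0 0 64;0 0 -1.4 0 64;0 0 -2.8 0 64;0 0 -4.2 0 62;0 0 -5.1 0 56;0 0 -5.1 0 30;0 0 -5.1 0 30;0 0 -5.1 0 30;0 0 -5.1 0 30;0 0 -5.1 0 30;0 0 -5.1 0 30"

```text
time: 31.15
position: [0.5104, -0.2794, 0.1128]
orientation: [[0.845, 0.535, 0.004], [0.535, -0.845, -0.002], [0.002, 0.004, -1.0]]
force: [1.2, 1.3, 6.0]
grip_width: 0.0398
gripper_force: 15.0
```

Call:
apply_moves:
  moves: "0 0 0 0 30;0 0 0 0 30"

```text
time: 31.32
position: [0.5104, -0.2794, 0.1128]
orientation: [[0.845, 0.534, 0.004], [0.534, -0.845, -0.002], [0.002, 0.004, -1.0]]
force: [1.5, 1.9, 6.6]
grip_width: 0.0392
gripper_force: 15.0
```

```bash
python3 st.py
```

```text
31.3167 [ 510.4 -279.4  112.8] yaw -57.69 w 0.03922374176784051 gf 14.993269024416804 [1.5 1.9 6.6]
```

Call:
apply_moves:
  moves: "0 0 1.2 0 30;0 0 2.6 0 30;0 0 4 0 30;0.2 1 5 1 30;0.5 2.3 5 2.2 30;0.8 3.6 5 3.4 30;1.1 4.9 5 4.7 30;1.4 6.2 5 6 30;1.7 7.5 5 7.3 30;1.95 8.6 5 8.4 30;2.09 9.17 5 9 30;2.09 9.17 5 9 30"

```text
time: 32.32
position: [0.5614, -0.0463, 0.2357]
orientation: [[0.214, 0.977, 0.001], [0.977, -0.214, 0.001], [0.001, 0.0, -1.0]]
force: [-0.2, 0.0, -0.8]
grip_width: 0.04
gripper_force: 15.0
```

Call:
apply_moves:
  moves: "0 0 0 0 30;0 0 0 0 30;0 0 0 0 30"

```text
time: 32.57
position: [0.5609, -0.0505, 0.2354]
orientation: [[0.222, 0.975, 0.0], [0.975, -0.222, -0.0], [-0.0, 0.0, -1.0]]
force: [-0.2, -0.1, -1.5]
grip_width: 0.0396
gripper_force: 15.0
```

```bash
python3 -c "
from h import *
snap('side')"; python3 st.py
```

```text
32.6167 [560.9 -50.6 235.4] yaw -12.81 w 0.03988566822459738 gf 14.99107539653778 [-0.6 -0.8 -1.5]
```

Call:
apply_moves:
  moves: "0 0 -1.4 0 30;0 0 -2.8 0 30;0 0 -3.8 0 30;0 0 -4.5 0 30;0 0 -4.84 0 30;0 0 -4.84 0 30;0 0 -4.84 0 30;0 0 -4.84 0 62;0 0 -4.84 0 62;0 0 -4.84 0 62;0 0 -4.84 0 62;0 0 -4.84 0 62"

```text
time: 33.62
position: [0.5613, -0.0495, 0.1147]
orientation: [[0.22, 0.976, 0.001], [0.976, -0.22, -0.0], [-0.0, 0.001, -1.0]]
force: [0.5, 0.4, 0.2]
grip_width: 0.0596
gripper_force: 0.0
```

Call:
apply_moves:
  moves: "0 0 1.4 0 62;0 0 2.8 0 64;0 0 4.2 0 64;0 0 5.2 0 64;-1 -1.3 5.2 0 64;-2 -2.6 5.2 0 64;-3 -3.9 5.2 0 64;-4 -5.2 5.2 0 64;-5 -6.5 5.2 0 64;-5.5 -7.8 5.2 0 64;-5.5 -9.1 5.2 0 64;-5.5 -9.1 5.2 0 64"

```text
time: 34.62
position: [0.4225, -0.2819, 0.245]
orientation: [[0.224, 0.975, 0.001], [0.975, -0.224, -0.004], [-0.003, 0.002, -1.0]]
force: [-0.7, 0.2, 0.3]
grip_width: 0.0641
gripper_force: 0.0
```

```bash
python3 st.py; python3 - <<'E'
from h import *
exec(open('m.py').read().split('# things')[0])
for n,w in dict(black=(216,243,148,182),bottle=(243,270,155,188),yellow=(272,304,160,196)).items():
    top={'bottle':.146}.get(n,.138)
    try: rect(win(abs(Z-top)<.008,*w),top,n)
    except Exception as e: print(n,'hidden')
rect(win((abs(Z-.064)<.01),105,185,180,290),.064,'box')
snap('side','s7.png')
cv2.imwrite('pics/t7.png',cv2.cvtColor(im,cv2.COLOR_RGB2BGR))
E
```

```text
34.6167 [ 422.5 -281.9  245. ] yaw -12.95 w 0.0640632428368456 gf 0.0 [-0.7  0.2  0.3]
black ctr 588.3 72.7 size 39.6 37.8 long-axis deg -88.5 z 137.6 55
bottle ctr 574.2 12.9 size 29.1 28.9 long-axis deg 1.5 z 145.8 40
yellow ctr 560.1 -52.0 size 37.7 37.5 long-axis deg 1.3 z 137.8 52
box ctr 434.5 271.0 size 129.5 49.8 long-axis deg -3.3 z 64.2 156
```

View pics/s7.png

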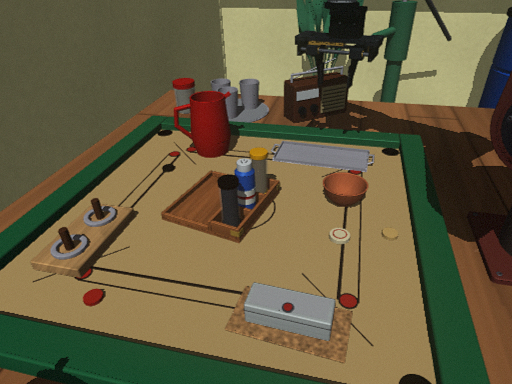

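Black (231,200), bottle (245,183) and yellow (260,170) are back in their own wells, within about 1 mm of the start. The box is on the mat at (290,310) and the arm is clear.

```bash
python3 -c "
from plant import r
print(r.sign_off())"
```

```text
the job is handed in; nothing more can be done
None
```

The job is handed in, with no verdict returned: by the final camera check the tubes and bottle are back in their own wells to about 1 mm, the striker box lies lid up and lengthwise about 2 mm from the mat's centre, and the bowl, striker and jug look untouched in the final image.

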